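Silence the drying timer and touch-test the varnished red egg

ROBOT

A 6-joint arm with a two-finger parallel gripper is mounted at the origin on the work surface. World frame = base frame: x ahead of the robot, y to its left, z up, the work surface at z = 0. Lengths are in m, angles in degrees, forces in N, time in s.
With the tool pointing down it reaches from about 0.325 to 0.775 m from the base axis. Payload 5.5 kg.
Tool frame: the origin (TCP) lies at the very end of the fingers, on their centre line; the grasp point (between the pads) lies 19 mm behind it (manip.grasp_offset is the distance from the TCP to the grasp point, in m); x points along the fingers, y is the direction in which the jaws open and shut, and the axes are right-handed (so a half turn about x gives the same grasp; the last joint's range is limited). The gripper opens to 88 mm and grips with 3 to 60 N. Pads are 20 mm wide; open, the fingers measure 115 mm over their backs; the gripper's body (75 mm by 178 mm) begins 61 mm behind the grasp point.
Start: joints at [-3.249, 5.22, 70.514, -0, 104.267, -3.249], TCP at [0.6, -0, 0.223] pointing down, gripper open.
Joint ranges: [-164.24, 164.24], [-49.07, 125.15], [9.68, 141.18], [-86.29, 266.29], [3.28, 154.24], [-151.56, 151.56]. Speed limits (degrees/s): [147.25, 147.25, 172.46, 180, 180, 180].

INTERFACE

Orientations are given as [roll, pitch, yaw] about the fixed x, y, z axes, in that order (R = Rz(yaw) Ry(pitch) Rx(roll)).
In Python, from plant import manip gives the robot as it stands.
- The arm moves only by the tool arm_command, never from a script. Its argument "series" is a list of rows, each a list of 2 entries, a list of its own where there are three numbers: the shift along the tool's x, y, z in m, then the turn, a rotation vector about the tool's x, y, z in degrees. In form: [[[dx, dy, dz], [ax, ay, az]], ...]. A call has exactly 8 rows; each row shifts and turns the commanded pose from where the row before left it, along the tool's axes as they then stand; what a row does not reach is not made up. A row lasts 1/8 s, in which the tool goes at most 62.5 mm and 10.7 degrees, less where a joint would pass 70% of its speed; a pose out of reach is approached as far as the arm can. A call is refused whole if a number of a shift passes 0.0625 or a number of a turn 10.7, either way. A call with a gripper value outside its range is refused whole. "jaw" is the opening, from -1 (shut) to 1 (fully open), so that 0 is half open, set as the call begins (left out, the last holds). The fingers move at their own pace and stop on an object; the grip force is fixed at half the most. Time passes only in rows, so rows that do not move let the fingers close, or fill a call up. It gives the time, the measured TCP pose, the force and the opening at its end, in the units of the state.
- manip.sense(): the state, without advancing time (a new reading comes with each control period).
- manip.capture(name): name is "scene" or "side" or "wrist"; returns (picture, depth): 480x640x3 uint8, red, green, blue; 480x640 float32, m along the optical axis (not along the pixel's ray), 0 where there is no reading.
- manip.camera_info(name): a dict with "K" (3x3 intrinsics, pixels), "k1" (the pictures are not rectified: a ray, as slopes to the right and down, at radius r is drawn at 1 + k1 r^2 times it, then the intrinsics apply), "position" and "rotation" of the camera in the world; the wrist camera has in their place "hand_eye" (4x4, takes a point from camera to tool coordinates, whose origin is the TCP and whose axes are the tool frame's). Camera axes: x right, y up, looking along -z (the intrinsics and any distortion apply to the point x, -y, -z); pixel columns grow to the right and rows downward; lengths in m; the calibration is good to about 2 mm. A picture is of the moment at which its call begins: read the wrist's pose just before it. camera_info takes no time and is no camera call.
- manip.finish_job(): hands the job in, once; it reports no verdict.
Trained networks look in the newest picture that a camera, given by its name, has taken for a name from the list of things; names that differ only in an ending like _2 or _b are one class to them, and where a whole thing is asked for, a point or a joint stands for the part that bears it (a point fixed in the world has none). Each returns a list of dicts, best first, with "confidence" (0 to 1); they miss things now and then, are a little off and sometimes report something else, mostly with a low value. They report only what shows in the picture. A call takes as long as a camera call. They do not tell look-alikes from the thing itself.
- manip.recognise(camera, query): "at" ([column, row] in pixels, amid what is visible of it).
- manip.outline_of(camera, query): "region" (480x640 bool, what is visible of it) and "at" ([column, row] in pixels, amid what is visible of it).
The state is a dict: "t": time; "q": joint angles; "dq": joint speeds; "effort": joint torques, N m; "eef_pos": TCP position; "orientation": TCP orientation; "contact_force": force on the tool from outside, world axes, zero at the start; "torque": the same for the moment, N m; "width": finger opening in m.
Only numpy, scipy, OpenCV 4.12 (cv2) and the standard library are available. Lean on these libraries where they do the work, as an engineer would, in place of code of your own. Each camera call takes 0.05 s, during which the arm holds its last target. There are 200 camera calls.

TASK

The drying timer has gone off: press its red stop key and let it come up again, then feel whether the varnish on the red egg is dry by touching that egg lightly with the fingertips where it stands in the green tray, and draw back. Do not lift, shift or press hard on the red egg; do not press the black keys or touch any of the other eggs, and leave the jar and the spoon where they are.

Things in the scene. Friction and masses are not known exactly. Their poses are not given: they have to be found in the camera images.
- egg_red: the red egg, standing loose in a tray pocket (which one varies, neighbours may be taken): 60 g, 44 mm across, 57 mm tall, blunt end down. Origin at its lowest point, own z up; the rounded crown is 57 mm along z from it, about 73 mm above the table. The shell is rigid: a fingertip coming down at up to 20 mm/s touches it lightly, at 50 mm/s it knocks it hard
- stop_key_top (a point): centre of the top of the timer's red stop key, a flat round cap 22 mm across that stands 6 mm proud of the timer's flat top and 32 mm above the table; it is the right-hand key of a row of three, 38 mm apart, as seen with the display on the far side. The two other keys are black
- stop_key (a joint): travel of the red stop key, m: 0 up, 0.004 fully down; it moves straight down against a spring (1.2 N to start, 3.6 N fully down), comes back up by itself, and acts half-way down
- min_key_top (a point): centre of the top of the left-hand black key (minutes), same size and height as the red key
- min_key (a joint): travel of the minutes key, as for the stop key
- sec_key_top (a point): centre of the top of the middle black key (seconds), same size and height as the red key
- sec_key (a joint): travel of the seconds key, as for the stop key
- timer: white digital kitchen timer lying flat, 130 mm wide (its y), 92 mm deep (its x), 26 mm high, on rubber feet, it does not slide; origin under its centre on the table. The row of three keys lies 20 mm from the centre towards its -x side, the grey display on its +x side
- egg_tray: green plastic egg tray, 30 pockets at 48 mm pitch (5 along its x, 6 along its y), 247 x 295 mm, ridges 30 mm high with corner peaks to 41 mm, it does not slide; origin under its centre on the table. The eggs stand out of it to 73 mm
- egg_purple1: one of the two purple eggs standing in the tray, same size and origin as the red egg
- egg_purple2: one of the two purple eggs standing in the tray, same size and origin as the red egg
- egg_blue1: one of the two blue eggs standing in the tray, same size and origin as the red egg
- egg_blue2: one of the two blue eggs standing in the tray, same size and origin as the red egg
- egg_green1: one of the two green eggs standing in the tray, same size and origin as the red egg
- egg_green2: one of the two green eggs standing in the tray, same size and origin as the red egg
- varnish_jar: closed amber varnish jar with a white cap, 50 mm across, 75 mm tall, loose beyond the work; origin under its centre
- spoon: steel spoon lying loose on the table on the far side of the timer, 170 mm long; origin on its underside
Things that resemble listed ones, but are neither listed nor needed, are in the scene too. Several things have the shape of the egg_red; the one meant has the colours described above.

How it is judged (in metres and radians):
On the way, in this order (a step that is already met when the one before it is completed fails the run):
1. the red stop key is pressed (more than 2 mm of its 4 mm) (value of joint stop_key above 0.002 m), for 0.05 s.
2. the stop key is up again (value of joint stop_key below 0.0008 m), for 0.05 s.
3. the fingertips touch the red egg (more than 0.3 N) (contact force between the fingers and egg_red above 0.3 N), for 0.1 s.
At the end, for the whole second after the job is handed in: After the stop key was pressed and came up, and the red egg was then touched: all three keys are up, all seven eggs stand in their pockets within 6 mm of where they were and within 0.25 rad of upright, the red egg is at rest, and the jar and the spoon lie within 10 mm of where they were (value of joint each of stop_key, min_key, sec_key below 0.0008 m and distance of each of egg_red, egg_purple1, egg_purple2, egg_blue1, egg_blue2, egg_green1, egg_green2 from where it was at the start of the episode below 0.006 m and angle between each of egg_red, egg_purple1, egg_purple2, egg_blue1, egg_blue2, egg_green1, egg_green2's own z axis and vertical below 0.25 rad and linear speed of egg_red below 0.02 m/s and distance of each of varnish_jar, spoon from where it was at the start of the episode below 0.01 m).
It fails at once if a black key is pressed (value of joint any of min_key, sec_key above 0.0015 m).
It fails at once if another egg is touched, or displaced by more than 6 mm (contact force between any of the arm, the fingers and egg_purple1 above 0.2 N or contact force between any of the arm, the fingers and egg_purple2 above 0.2 N or contact force between any of the arm, the fingers and egg_blue1 above 0.2 N or contact force between any of the arm, the fingers and egg_blue2 above 0.2 N or contact force between any of the arm, the fingers and egg_green1 above 0.2 N or contact force between any of the arm, the fingers and egg_green2 above 0.2 N or distance of any of egg_purple1, egg_purple2, egg_blue1, egg_blue2, egg_green1, egg_green2 from where it was at the start of the episode above 0.006 m).
It fails at once if the red egg is pressed hard: more than 20 N (contact force between any of the arm, the fingers and egg_red above 20 N).
It fails at once if the red egg is lifted, pushed out of place (more than 6 mm) or tipped over (more than 0.3 rad) (distance of egg_red from where it was at the start of the episode above 0.006 m or angle between egg_red's own z axis and vertical above 0.3 rad).
It fails at once if the jar or the spoon is displaced by more than 10 mm (distance of any of varnish_jar, spoon from where it was at the start of the episode above 0.01 m).
It also fails if it takes over 40 s, if anything falls off the work surface, if the arm or the gripper's body presses on something with over 40 N, if the wrist force passes 120 N, or if a joint passes its speed limit or range.

## Working session

There is one attempt and no reset: what is moved stays moved. The work goes in short steps, Python scripts to look and compute and a tool call to move; the robot and the scene stay as the last step left them, time stands still between calls to the robot, and variables do not carry over. Pictures are saved under pics/ and viewed, about 8 in all and at most 12, crops included, and the job is handed in when it is done.

Besides the shell and the picture viewer there is one more tool, called after "Call:" as a command line: name --argument value ..., lists and objects as JSON in quotes. arm_command: Moves the arm, as the interface text tells. Its arguments: {"type":"object","properties":{"series":{"type":"array"},"jaw":{"type":"number"}},"required":["series"]}

```bash
mkdir -p pics
cat > h.py <<'E'
import numpy as np, cv2
from plant import manip
from scipy.spatial.transform import Rotation as R
def pose(s):
    T=np.eye(4); T[:3,:3]=R.from_euler('xyz',s['orientation'],degrees=True).as_matrix(); T[:3,3]=s['eef_pos']; return T
def cam(name,s=None):
    i=manip.camera_info(name); T=np.eye(4)
    if 'hand_eye' in i: T=pose(s)@np.array(i['hand_eye'])
    else: T[:3,:3]=i['rotation']; T[:3,3]=i['position']
    return np.array(i['K']),i['k1'],T
def rays(uv,c):
    K,k1,T=c; uv=np.atleast_2d(np.float64(uv))
    p=cv2.undistortPoints(uv[:,None],K,np.array([k1,0,0,0.]))[:,0]
    return np.c_[p[:,0],-p[:,1],-np.ones(len(p))]@T[:3,:3].T, T[:3,3]
def at_z(uv,c,z):
    d,o=rays(uv,c); return o+d*((z-o[2])/d[:,2])[:,None]
def at_depth(uv,dep,c):
    d,o=rays(uv,c); return o+d*np.atleast_1d(dep)[:,None]
def proj(P,c):
    K,k1,T=c; q=(np.atleast_2d(P)-T[:3,3])@T[:3,:3]; q=q*[1,-1,-1]
    return cv2.projectPoints(q,np.zeros(3),np.zeros(3),K,np.array([k1,0,0,0.]))[0][:,0]
E
cat > a.py <<'E'
from h import *
s=manip.sense(); print(s['eef_pos'],s['orientation'],s['width'],s['t'])
for n in('scene','side','wrist'):
    s=manip.sense(); im,d=manip.capture(n); cv2.imwrite(f'pics/{n}0.png',im[:,:,::-1]); np.save(n+'0.npy',d); c=cam(n,s)
    if n!='side':
        for q in('stop_key_top','sec_key_top','timer','egg_red','egg_tray','varnish_jar','spoon'):
            for r in manip.recognise(n,q)[:8]:
                u=r['at']; z=d[int(u[1]),int(u[0])]; print(n,q,np.round(u),round(r['confidence'],2),at_depth(u,z,c)[0].round(3))
print(manip.sense()['t'])
E
python3 a.py
```

```text
[5.99713676e-01 5.73711317e-06 2.21506603e-01] [-93.37897274  89.88945509 176.62020218] 0.08822008303545865 0.0
scene stop_key_top [378. 210.] 0.41 [-63.186 -64.764 -63.899]
scene stop_key_top [254. 213.] 0.38 [-73.096 -74.675 -73.81 ]
scene sec_key_top [391. 205.] 0.36 [-63.075 -64.654 -63.789]
scene timer [395. 217.] 0.84 [-60.312 -61.89  -61.025]
scene timer [282. 221.] 0.61 [-68.229 -69.807 -68.942]
scene egg_red [148. 286.] 0.86 [-70.651 -72.229 -71.365]
scene egg_red [237. 307.] 0.73 [-58.581 -60.159 -59.294]
scene egg_red [220. 237.] 0.58 [-72.05  -73.628 -72.763]
scene egg_red [389. 205.] 0.29 [-63.034 -64.612 -63.748]
scene egg_tray [254. 245.] 0.82 [-67.126 -68.704 -67.84 ]
scene varnish_jar [377. 292.] 0.91 [-46.637 -48.215 -47.35 ]
scene spoon [413. 241.] 0.92 [-54.93  -56.508 -55.643]
wrist stop_key_top [204.  98.] 0.8 [0.496 0.108 0.032]
wrist sec_key_top [194.  53.] 0.6 [0.489 0.145 0.032]
wrist timer [217.  62.] 0.97 [0.508 0.139 0.027]
wrist egg_red [400. 425.] 0.97 [ 0.691 -0.241  0.041]
wrist egg_red [237. 437.] 0.65 [ 0.51  -0.242  0.058]
wrist egg_tray [254. 298.] 0.81 [ 0.532 -0.087  0.031]
wrist egg_tray [202.  94.] 0.38 [0.495 0.111 0.032]
wrist egg_tray [263. 322.] 0.19 [ 0.546 -0.098  0.064]
wrist varnish_jar [483. 236.] 0.84 [ 0.742 -0.01   0.076]
wrist spoon [324.  80.] 0.69 [0.604 0.124 0.018]
wrist spoon [229. 410.] 0.48 [ 0.506 -0.199  0.066]
0.85
```

```bash
python3 -c "
from h import *
print(manip.camera_info('scene'))"
```

```text
{'K': array([[440.48416888,   0.        , 325.53260778],
       [  0.        , 440.48416888, 249.54317623],
       [  0.        ,   0.        ,   1.        ]]), 'k1': -0.07410701877824447, 'position': array([ 1.2738206 , -0.30443678,  0.56027893]), 'rotation': array([53.57834068, -0.37232521, 69.88459066])}
```

View pics/wrist0.png

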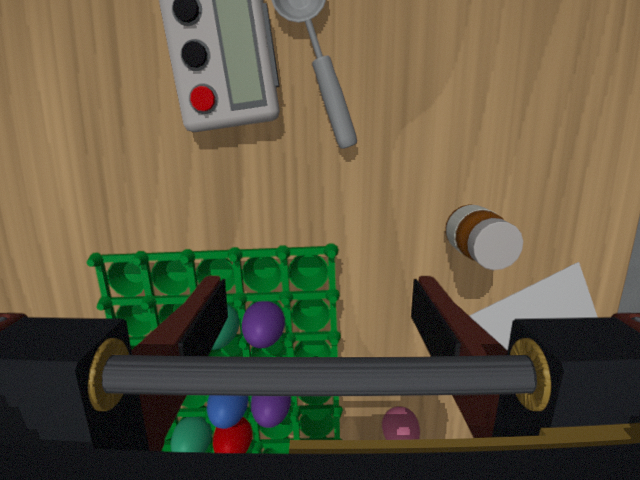

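View pics/scene0.png

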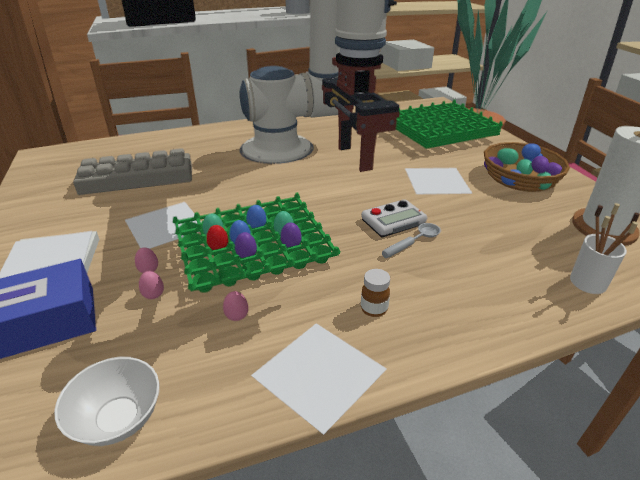

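```bash
sed -i "s/T\[:3,:3\]=i\['rotation'\]/T[:3,:3]=R.from_euler('xyz',i['rotation'],degrees=True).as_matrix()/" h.py
cat > b.py <<'E'
from h import *
s=manip.sense(); T=pose(s); print(s['eef_pos']); print(T[:3,:3].round(4)); print('TCP px',proj(T[:3,3]+.001,cam('wrist',s)))
def red(im):
    h=cv2.cvtColor(im,cv2.COLOR_RGB2HSV); return (((h[...,0]<5)|(h[...,0]>175))&(h[...,1]>200)&(h[...,2]>90)).astype(np.uint8)
for n in('scene','side','wrist'):
    im=cv2.imread(f'pics/{n}0.png')[:,:,::-1]; d=np.load(n+'0.npy'); c=cam(n,s)
    k,l,st,ce=cv2.connectedComponentsWithStats(red(im))
    for j in range(1,k):
        if st[j,4]>25:
            m=l==j; v,u=np.nonzero(m); dd=d[v,u]; g=dd>0; P=at_depth(np.c_[u,v][g],dd[g],c)
            print(n,st[j],ce[j].round(1),'z.032',at_z(ce[j],c,.032)[0].round(4),'z.05',at_z(ce[j],c,.05)[0].round(4),'med',np.median(P,0).round(4),'top',P[P[:,2]>np.percentile(P[:,2],90)].mean(0).round(4))
c=cam('wrist',s);
E
python3 b.py
```

```text
[6.00014690e-01 1.08900575e-06 2.22663619e-01]
[[ 1.e-04  1.e+00 -0.e+00]
 [-0.e+00 -0.e+00 -1.e+00]
 [-1.e+00  1.e-04  0.e+00]]
TCP px [[322.76816097 295.14083518]]
scene [372 209   8   5  28] [375.3 211.3] z.032 [0.5022 0.1036 0.032 ] z.05 [0.5285 0.0897 0.05  ] med [0.5021 0.1038 0.0315] top [0.5005 0.1026 0.033 ]
scene [207 226  21  24 324] [216.7 238.2] z.032 [ 0.4883 -0.2562  0.032 ] z.05 [ 0.5151 -0.2579  0.05  ] med [ 0.5173 -0.2583  0.0505] top [ 0.5091 -0.2595  0.0685]
side [241 226   9   5  35] [244.8 228. ] z.032 [0.4922 0.1039 0.032 ] z.05 [0.4825 0.0691 0.05  ] med [0.4928 0.1036 0.0318] top [0.4935 0.1026 0.0335]
side [303 293  20  28 450] [312.8 306.4] z.032 [ 0.505  -0.2374  0.032 ] z.05 [ 0.4948 -0.2603  0.05  ] med [ 0.4913 -0.2683  0.0562] top [ 0.4982 -0.2584  0.0705]
wrist [191  87  23  24 439] [201.9  98.2] z.032 [0.4939 0.1073 0.032 ] z.05 [0.4992 0.1056 0.05  ] med [0.4942 0.1073 0.0331] top [0.4943 0.1066 0.0344]
wrist [213 424  35  29 817] [230.2 439.5] z.032 [ 0.4941 -0.2704  0.032 ] z.05 [ 0.4994 -0.2529  0.05  ] med [ 0.5033 -0.2438  0.0594] top [ 0.5025 -0.242   0.076 ]
```

View pics/side0.png

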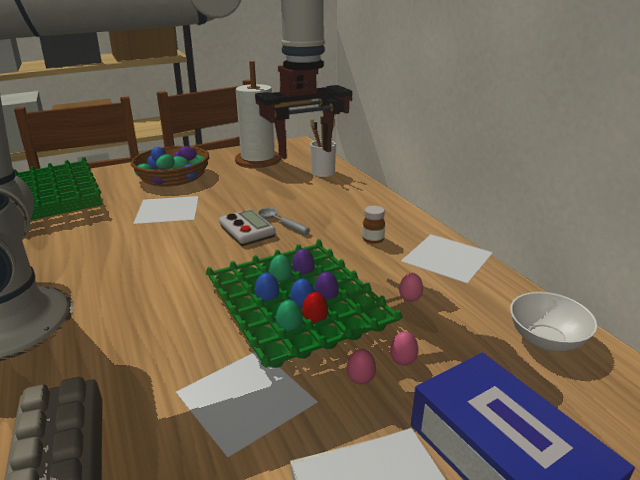

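Call:
arm_command --series '[[[0.01,-0.013,-0.013],[0,0,0]],[[0.01,-0.013,-0.013],[0,0,0]],[[0.015,-0.013,-0.013],[0,0,0]],[[0.015,-0.013,-0.013],[0,0,0]],[[0.015,-0.013,-0.013],[0,0,0]],[[0.015,-0.013,-0.013],[0,0,0]],[[0.01,-0.013,-0.013],[0,0,0]],[[0.01,-0.014,-0.014],[0,0,0]]]' --jaw -1

```text
t: 1.85
eef_pos: [0.4945, 0.1053, 0.1223]
orientation: [76.2, 90.0, -13.8]
contact_force: [0.6, 0.1, 0.7]
width: 0.0112
```

```bash
cat > c.py <<'E'
from h import *; import sys
exec(open('b.py').read().split("def red")[1].join(['def red','']).split('\nfor n')[0])
s=manip.sense(); im,d=manip.capture('wrist'); cv2.imwrite(f'pics/{sys.argv[1]}.png',im[:,:,::-1]); c=cam('wrist',s)
print(s['t'],s['eef_pos'],s['orientation'],s['width'],s['contact_force'])
k,l,st,ce=cv2.connectedComponentsWithStats(red(im))
for j in range(1,k):
    if st[j,4]>25:
        m=l==j; v,u=np.nonzero(m); dd=d[v,u]; g=dd>0; P=at_depth(np.c_[u,v][g],dd[g],c)
        print(st[j],ce[j].round(1),'z.032',at_z(ce[j],c,.032)[0].round(4),'z.05',at_z(ce[j],c,.05)[0].round(4),'med',np.median(P,0).round(4),'top',P[P[:,2]>np.percentile(P[:,2],90)].mean(0).round(4),P[:,2].max())
E
python3 c.py w1
```

```text
1.85 [0.49453793 0.10534563 0.12229708] [ 76.16561943  89.99644506 -13.84476752] 0.011229212278682354 [0.5579061  0.08662359 0.70052865]
[304 225  30  31 693] [318.6 240.1] z.032 [0.4935 0.1078 0.032 ] z.05 [0.4935 0.1128 0.05  ] med [0.4938 0.1081 0.0329] top [0.4936 0.108  0.0341] 0.034958274777256215
```

View pics/w1.png

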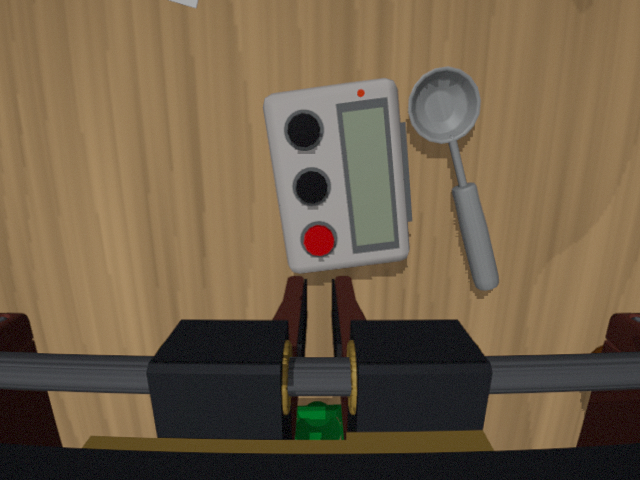

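Call:
arm_command --series '[[[0.015,0,-0.002],[0,0,0]],[[0.015,0,0],[0,0,0]],[[0.015,0,0],[0,0,0]],[[0.015,0,0],[0,0,0]],[[0.012,0,0],[0,0,0]],[[0.008,0,0],[0,0,0]],[[0.003,0,0],[0,0,0]],[[0,0,0],[0,0,0]]]' --jaw -1

```text
t: 2.9
eef_pos: [0.4952, 0.107, 0.0398]
orientation: [100.5, 90.0, 10.5]
contact_force: [0.1, 0.4, -0.8]
width: 0.0005
```

```bash
python3 -c "
from h import *
for i in range(5):
    s=manip.sense(); print(s['eef_pos'],s['contact_force'],s['width'],s['t']); manip.capture('wrist')"
```

```text
[0.49515842 0.10703381 0.03980317] [ 0.14979278  0.43040004 -0.82769285] 0.000471089485777211 2.9
[0.49530642 0.10707004 0.04010139] [-0.41265938  0.17104553  0.34538648] 0.0004800698195400456 2.95
[0.49537551 0.1070624  0.04022913] [ 0.24669508 -0.18041409  0.21575215] 0.0004985648881380459 3.0
[0.4954005  0.1070847  0.04027475] [-0.67851364 -0.8647628   0.30324358] 0.0007211333000607512 3.05
[0.49535097 0.10704532 0.04021866] [ 0.60336559 -0.01754624  0.28911515] 1.8853705585959713e-05 3.1
```

Call:
arm_command --series '[[[0.004,-0.001,0],[0,0,0]],[[0.003,0,0],[0,0,0]],[[0.002,0,0],[0,0,0]],[[0.002,0,0],[0,0,0]],[[0,0,0],[0,0,0]],[[0,0,0],[0,0,0]],[[0,0,0],[0,0,0]],[[0,0,0],[0,0,0]]]'

```text
t: 4.15
eef_pos: [0.4939, 0.107, 0.0286]
orientation: [-84.0, 90.0, -174.0]
contact_force: [-2.3, -0.9, 2.6]
width: 0.0005
```

```bash
python3 -c "
from h import *
for i in range(6):
    s=manip.sense(); print(s['eef_pos'],s['contact_force'],s['t']); manip.capture('wrist')"
```

```text
[0.49390359 0.10697968 0.02864937] [-2.2972073  -0.8886088   2.62652703] 4.15
[0.49391921 0.10698056 0.02863959] [-2.18929882  0.60523407  3.47789817] 4.2
[0.49389941 0.10700556 0.02861872] [-2.58109659  0.50129691  3.42467507] 4.25
[0.49391021 0.10701618 0.0286306 ] [-2.45878441 -0.46600629  3.23070835] 4.3
[0.49392026 0.10700361 0.02861786] [-3.6085785   0.78797351  3.79156277] 4.35
[0.49390586 0.1070058  0.02859878] [-3.14369318 -0.30039827  3.59766168] 4.4
```

Call:
arm_command --series '[[[-0.003,0,0],[0,0,0]],[[-0.006,0,0],[0,0,0]],[[-0.012,0,0],[0,0,0]],[[-0.02,0,0],[0,0,0]],[[-0.025,0,0],[0,0,0]],[[-0.025,0,0],[0,0,0]],[[-0.02,0,0],[0,0,0]],[[-0.014,0,0],[0,0,0]]]'

```text
t: 5.45
eef_pos: [0.4944, 0.1071, 0.1556]
orientation: [98.3, 89.9, 8.3]
contact_force: [0.3, -0.5, 0.7]
width: 0.0003
```

Call:
arm_command --series '[[[0,0.001,0.02],[0,0,0]],[[0,0.001,0.05],[0,0,0]],[[0,0.001,0.06],[0,0,0]],[[0,0.001,0.06],[0,0,0]],[[0,0.001,0.06],[0,0,0]],[[0,0.001,0.06],[0,0,0]],[[0,0.001,0.04],[0,0,0]],[[0,0,0.01],[0,0,0]]]'

```text
t: 6.45
eef_pos: [0.5004, -0.2551, 0.1531]
orientation: [-111.6, 89.9, 158.2]
contact_force: [0.5, 1.0, -0.2]
width: 0.0005
```

```bash
python3 c.py w2
```

```text
6.45 [ 0.50037317 -0.25511157  0.15306575] [-111.6048607    89.9181152   158.21379765] 0.0004917007232488512 [ 0.52283182  0.96107932 -0.21861913]
[ 292  210   56   58 2497] [319.2 238.2] z.032 [ 0.4997 -0.2596  0.032 ] z.05 [ 0.4997 -0.2547  0.05  ] med [ 0.4996 -0.2504  0.0647] top [ 0.4997 -0.2568  0.0726] 0.07423179002566765
```

View pics/w2.png

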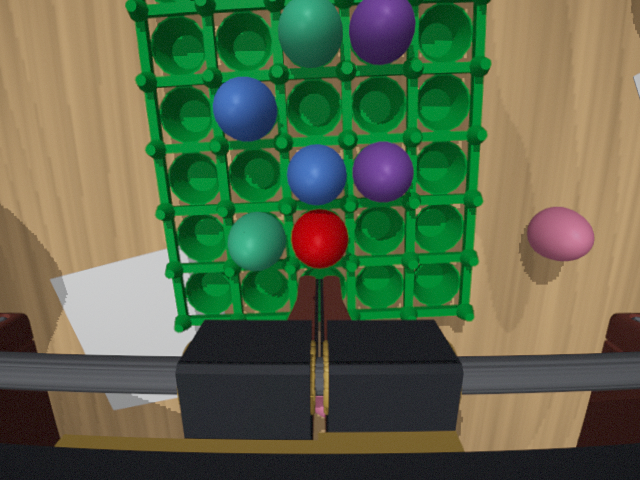

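```bash
cat >> c.py <<'E'
j=1+np.argmax(st[1:,4]); v,u=np.nonzero(cv2.erode((l==j).astype(np.uint8),np.ones((3,3)))); dd=d[v,u]; g=dd>0; P=at_depth(np.c_[u,v][g],dd[g],c)
from scipy.optimize import least_squares
for zc in(.055,.06,.064):
    Q=P[P[:,2]>zc]; f=lambda p:p[2]-p[3]*((Q[:,0]-p[0])**2+(Q[:,1]-p[1])**2)-p[4]*((Q[:,0]-p[0])**2+(Q[:,1]-p[1])**2)**2-Q[:,2]
    r=least_squares(f,[.5,-.255,.073,20,0],x_scale=[.01,.01,.01,10,1e4],loss='soft_l1',f_scale=.001); print(zc,r.x.round(4),len(Q))
E
python3 c.py w3
```

```text
6.5 [ 0.50049833 -0.25486413  0.1531097 ] [-103.92416496   89.93041055  165.93061794] 0.0004804330413006481 [-0.45916317  0.14206014 -1.41335435]
[ 292  210   55   58 2500] [319.  238.6] z.032 [ 0.4996 -0.2597  0.032 ] z.05 [ 0.4996 -0.2547  0.05  ] med [ 0.4997 -0.2504  0.0646] top [ 0.4993 -0.2566  0.0727] 0.07442308136124767
0.055 [ 4.99400000e-01 -2.57200000e-01  7.32000000e-02  3.43969000e+01
  3.71239616e+04] 1915
0.06 [ 4.9940000e-01 -2.5720000e-01  7.3300000e-02  3.7223100e+01
  2.4757901e+04] 1629
0.064 [ 4.9940000e-01 -2.5720000e-01  7.3400000e-02  4.0994000e+01
  1.5871312e+03] 1280
```

Call:
arm_command --series '[[[0.01,-0.001,0.002],[0,0,0]],[[0.014,0,0],[0,0,0]],[[0.015,0,0],[0,0,0]],[[0.014,0,0],[0,0,0]],[[0.01,0,0],[0,0,0]],[[0.007,0,0],[0,0,0]],[[0.002,0,0],[0,0,0]],[[0,0,0],[0,0,0]]]'

```text
t: 7.55
eef_pos: [0.5002, -0.2551, 0.0819]
orientation: [62.2, 90.0, -27.8]
contact_force: [-0.8, -0.3, 0.3]
width: 0.0007
```

```bash
cat > f.py <<'E'
from h import *
a=[]
for i in range(4):
    s=manip.sense(); a.append(np.r_[s['eef_pos'],s['contact_force']]); manip.capture('wrist')
print(np.mean(a,0).round(4),s['t'])
E
python3 f.py
```

```text
[ 0.5002 -0.2552  0.0821 -0.0975  0.0311  0.3173] 7.7
```

Call:
arm_command --series '[[[0.001,-0.001,0.002],[0,0,0]],[[0.001,0,0],[0,0,0]],[[0.001,0,0],[0,0,0]],[[0.001,0,0],[0,0,0]],[[0.001,0,0],[0,0,0]],[[0.001,0,0],[0,0,0]],[[0.001,0,0],[0,0,0]],[[0,0,0],[0,0,0]]]'

```text
t: 8.75
eef_pos: [0.499, -0.257, 0.0745]
orientation: [-121.0, 90.0, 149.0]
contact_force: [-0.7, -0.8, 0.3]
width: 0.0005
```

```bash
python3 f.py
```

```text
[ 0.499  -0.257   0.0746 -0.3652 -0.3367 -0.0964] 8.9
```

Call:
arm_command --series '[[[0.0005,0,0],[0,0,0]],[[0,0,0],[0,0,0]],[[0.0005,0,0],[0,0,0]],[[0,0,0],[0,0,0]],[[0.0005,0,0],[0,0,0]],[[0,0,0],[0,0,0]],[[0,0,0],[0,0,0]],[[0,0,0],[0,0,0]]]'

```text
t: 9.95
eef_pos: [0.499, -0.257, 0.0731]
orientation: [-56.4, 90.0, -146.4]
contact_force: [-0.4, 0.3, 0.1]
width: 0.0003
```

```bash
python3 f.py
```

```text
[ 0.499  -0.257   0.0731 -0.1392  0.1077 -0.2049] 10.1
```

Call:
arm_command --series '[[[0.0004,0,0],[0,0,0]],[[0,0,0],[0,0,0]],[[0,0,0],[0,0,0]],[[0.0003,0,0],[0,0,0]],[[0,0,0],[0,0,0]],[[0,0,0],[0,0,0]],[[0,0,0],[0,0,0]],[[0,0,0],[0,0,0]]]'

```text
t: 11.15
eef_pos: [0.4991, -0.257, 0.0725]
orientation: [62.8, 90.0, -27.2]
contact_force: [-0.3, -0.3, 0.2]
width: 0.0005
```

```bash
python3 f.py
```

```text
[ 0.499  -0.257   0.0725 -0.0853  0.4735  0.2499] 11.3
```

Call:
arm_command --series '[[[0.0003,0,0],[0,0,0]],[[0,0,0],[0,0,0]],[[0,0,0],[0,0,0]],[[0.0003,0,0],[0,0,0]],[[0,0,0],[0,0,0]],[[0,0,0],[0,0,0]],[[0,0,0],[0,0,0]],[[0,0,0],[0,0,0]]]'

```text
t: 12.35
eef_pos: [0.4991, -0.2571, 0.072]
orientation: [58.7, 90.0, -31.3]
contact_force: [0.4, -0.9, 3.2]
width: 0.0004
```

```bash
python3 f.py
```

```text
[ 0.4991 -0.2571  0.072   0.0855  0.1015  3.9227] 12.5
```

Clear contact at about 3.9 N, held for well over 0.1 s. Drawing back now.

Call:
arm_command --series '[[[-0.001,0,0],[0,0,0]],[[-0.002,0,0],[0,0,0]],[[-0.005,0,0],[0,0,0]],[[-0.012,0,0],[0,0,0]],[[-0.02,0,0],[0,0,0]],[[-0.02,0,0],[0,0,0]],[[-0.015,0,0],[0,0,0]],[[-0.006,0,0],[0,0,0]]]'

```text
t: 13.55
eef_pos: [0.4995, -0.2573, 0.1548]
orientation: [60.1, 89.9, -29.9]
contact_force: [0.6, 0.3, 0.5]
width: 0.0002
```

```bash
python3 c.py w4; python3 -c "
from h import *
im,d=manip.capture('scene'); o=cv2.imread('pics/scene0.png')
e=np.hstack([o[180:300,160:460],im[180:300,160:460,::-1]]); cv2.imwrite('pics/cmp.png',cv2.resize(np.vstack([o[180:320,160:460],im[180:320,160:460,::-1]]),None,fx=2,fy=2))"
```

```text
13.55 [ 0.49953188 -0.25729026  0.15477991] [ 60.06973915  89.85878483 -29.92918888] 0.00015260161078003493 [0.62542027 0.33351091 0.52798418]
[ 293  206   55   58 2472] [319.8 234.5] z.032 [ 0.4997 -0.2594  0.032 ] z.05 [ 0.4997 -0.2547  0.05  ] med [ 0.4997 -0.2505  0.0646] top [ 0.4994 -0.2569  0.0725] 0.07475867508376208
0.055 [ 4.99400000e-01 -2.57200000e-01  7.29000000e-02  3.35602000e+01
  3.82171691e+04] 1906
0.06 [ 4.99400000e-01 -2.57200000e-01  7.30000000e-02  3.70831000e+01
  2.22908283e+04] 1605
0.064 [ 4.9940000e-01 -2.5720000e-01  7.3200000e-02  4.2118500e+01
 -7.7830056e+03] 1281
```

View pics/cmp.png

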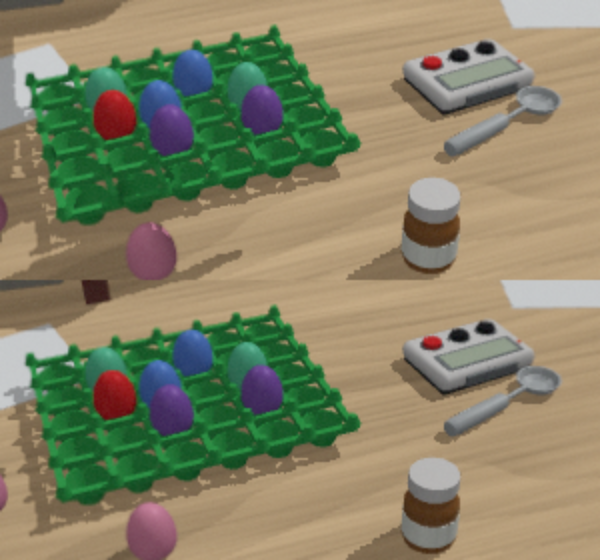

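The before (top) and after (bottom) crops match: eggs, timer, spoon and jar are all unmoved. In the lower crop the red egg is at about (115,395) and the stop key at about (432,342), standing up.

```bash
python3 -c "
from h import *
print(manip.finish_job())"
```

```text
the job is handed in; nothing more can be done
None
```

I pressed the red stop key, let it come back up, touched the red egg lightly on its crown, drew back, and handed the job in at about 13.7 s. No verdict was reported.

- **Stop key:** pressed with closed fingertips at about 3.3 N, which from the spring rate is roughly 3.5 of its 4 mm. I have no direct reading of the key's travel. The scene picture after the withdrawal shows it up.
- **Red egg:** touched from above in sub-millimetre steps. The force reading showed about 3.9 N (noise roughly 0.5–1 N), held for more than 0.1 s and well under the 20 N limit.
- **Last checks:** the red egg's fitted crown is at (0.499, -0.257, 0.073) m, unchanged in x and y and within 0.3 mm in height. The before and after scene views show no visible movement of the other eggs, the jar or the spoon.
- **Disagreements:** the cameras' first estimates of the key differed by up to about 10 mm in x, so I used the wrist camera. Contact with the egg came about 1 mm lower than the fitted crown height, within the stated 2 mm calibration. I skipped the separate enlarged crop of the red egg before reaching, because the close wrist view showed only one red egg in the tray.

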